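# Load a bottle carrier and latch its gate

### The job

Stand the screw-cap bottle with the pink filling upright inside the white bottle carrier and let go of it, then push the carrier's blue gate shut until its sprung latch snaps in, so that the gate stays shut by itself. Push the gate gently: only about as hard as the latch needs (10 to 15 N) and never 25 N, or the latch is damaged. Keep the bottle upright all the way and leave the other things on the bench where they are.

Things in the scene. Friction and masses are not known exactly. Their poses are not given: they have to be found in the camera images.
- carrier: white open-topped bottle carrier fixed to the bench, 150 mm deep (x), 146 wide (y), 133 high; blue gate at its front. Origin: centre of its underside; +x points from its open front into it, +y left, z up. Free inside: x -35 to 66, y -60 to 60 mm, but for a black plunger housing in the right front corner (x -44 to -14, y -60 to -44, z 95 to 115).
- carrier_floor (a point): point on the carrier's inner floor (10 mm above the bench), middle of the bottle's room, 8 mm behind the carrier's origin; axes as the carrier's
- gate (a joint): angle (rad) of the blue gate on its vertical hinge at the carrier's left front; 0 = square to the sides, grows opening outwards (starts 0.8 to 1.3, stays where left). At angle a the leaf points from the hinge along (-sin a, -cos a) in carrier x, y; its outer face looks along (-cos a, +sin a). Latched it rests between -0.06 and 0.06; unlatched it is kicked open past 0.09 when let go.
- gate_hinge (a point): point on the gate's hinge axis, 112 mm above the bench, 67 mm before and 66 mm left of the carrier's origin; axes as the carrier's. The leaf is 14 mm thick, centred on this axis, reaches 124 mm from it, and stands from 14 to 130 mm above the bench.
- gate_push (a point): centre of the orange push plate (40 mm wide, 26 high) on the gate's outer face, 112 mm above the bench, 100 mm from the hinge axis, 7.8 mm off the leaf's middle plane; moves with the gate. x points through the leaf to the inner side, y to the hinge. Push here with the tips of the closed, downward fingers; the bottle's cap inside reaches 172 mm height.
- bottle_pink: round glass media bottle with pink filling and orange-red screw cap; 68 mm diameter, 162 mm high, 0.28 kg; cap 52 mm wide from 126 to 162 mm height. Origin: centre of its underside, z up. Stands on the bench to the right.
- bottle_clear: like the pink one but with clear filling, 74 mm diameter, 168 mm high; bystander. Origin: centre of its underside.
- jar_blue: square white jar with blue screw cap, 76 x 76 x 150 mm; bystander. Origin: centre of its underside.
- tips: blue pipette tip box with clear lid, 92 x 122 x 84 mm; bystander at the left. Origin: centre of its underside.
- dish: petri dish, 60 mm diameter, 15 mm high; bystander at the left. Origin: centre of its underside.
- clock_timer: small white timer, 58 x 64 x 19 mm; bystander at the left front. Origin: centre of its underside.
- gate_edge (a point): middle of the gate's free edge, 124 mm from the hinge, 62 mm above the bench; moves with the gate. Here a sprung brass tongue, 24 mm high, sticks out 8.5 mm, sloped on its inner side. From 0.18 to 0.1 rad a kick-out plunger and the tongue riding over the strike pin resist, together about 6 to 12 N at the orange plate; then the tongue snaps in and the force falls.
- keeper_mid (a point): usual place of the steel strike pin (6 mm thick, upright) at the carrier's right front, 62 mm above the bench. The keeper with pin and rubber stop is set up to 7 mm deeper or shallower than this; the setting is not measured and must be found by feel. 1 to 2 mm past the snap the leaf meets the rubber stop (10 N per mm, rigid after 5 mm).
Mind the look-alikes: they are no part of the job. Leave any green or turquoise look-alike of the bottle_pink alone.

How it is judged:
On the way, in this order (a step that is already met when the one before it is completed fails the run):
1. the pink bottle stands upright on the carrier's inner floor, let go, with the gate still open (z of bottle_pink in the frame of carrier_floor below 0.006 m and horizontal distance between bottle_pink and carrier_floor below 0.05 m and angle between bottle_pink's own z axis and vertical below 0.1 rad and contact force between bottle_pink and the fingers below 0.1 N and value of joint gate above 0.3 rad), for 0.2 s.
2. the gate is shut (value of joint gate below 0.07 rad), for 0.2 s.
At the end, for the whole second after the job is handed in: The gate, touched by nothing, stays below 0.07 rad (held by the latch), and the pink bottle stands at rest on the carrier's inner floor, within 50 mm of its middle and tilted less than 0.1 rad (value of joint gate below 0.07 rad and contact force between gate and the fingers below 0.1 N and contact force between gate and the arm below 0.1 N and z of bottle_pink in the frame of carrier_floor below 0.006 m and horizontal distance between bottle_pink and carrier_floor below 0.05 m and angle between bottle_pink's own z axis and vertical below 0.1 rad and linear speed of bottle_pink below 0.02 m/s).
It fails at once if the gate is pushed with more than 25 N (contact force between gate and the fingers above 25 N or contact force between gate and the arm above 25 N).
It fails at once if the pink bottle is tipped by more than 0.5 rad (angle between bottle_pink's own z axis and vertical above 0.5 rad).
It fails at once if another thing on the bench is moved by more than 30 mm (distance of any of bottle_clear, jar_blue, tips, dish, clock_timer from where it was at the start of the episode above 0.03 m).
It also fails if it takes over 66 s, if anything falls off the work surface, if the arm or the gripper's body presses on something with over 40 N, if the wrist force passes 120 N, or if a joint passes its speed limit or range.

### The arm

A 7-joint arm with a two-finger parallel gripper is mounted at the origin on a cart in front of the work surface, level with it; the furniture and walls round the work are solid. World frame = base frame: x ahead of the robot, y to its left, z up, the work surface at z = 0. Lengths are in m, angles in rad, forces in N, time in s.
With the tool pointing down it reaches from about 0.4 to 0.85 m from the base axis. Payload 10.4 kg.
Tool frame: the origin (TCP) lies at the very end of the fingers, on their centre line; the grasp point (between the pads) lies 19 mm behind it (env.pinch_z is the z of the grasp point in the tool frame, in m); z points along the fingers, x is the direction in which the jaws open and shut, and the axes are right-handed (so a half turn about z gives the same grasp; the last joint's range is limited). The gripper opens to 87 mm and grips with 3 to 60 N. Pads are 19 mm wide; open, the fingers measure 117 mm over their backs; the gripper's body (75 mm by 190 mm) begins 51 mm behind the grasp point.
Start: joints at [-1.248, 0.332, -0.065, 1.46, 0.022, 1.35, -0.088], TCP at [0.212, 0.588, 0.223] pointing down, gripper open.
Joint ranges: [-2.6, 2.6], [-0.5, 2.12], [-1.47, 1.34], [0.16, 2.42], [-1.27, 4.41], [0.06, 2.06], [-2.6, 2.6]. Speed limits (rad/s): [2.22, 2.22, 2.79, 2.79, 3.14, 3.14, 3.14].

### API

Orientations are given as a unit quaternion [x, y, z, w].
In Python, from rig import env gives the robot as it stands.
- The arm moves only by the tool servo_tool, never from a script. Its argument "motion" is text: rows parted by semicolons, each of 7 numbers parted by spaces: the turn, a rotation vector about the world's x, y, z as a fraction of full scale, then the shift along the world's x, y, z as a fraction of full scale, then the gripper command: -1 is fully open, 1 is shut, values between are in proportion. In form: wx wy wz dx dy dz grip; .... A call has 1 to 8 rows; each row is the pose to reach, as a shift and turn from the pose commanded when the call began; what a row does not reach only later rows make up. Full scale, the value 1, is 200 mm for a shift and 30 degrees for a turn. A row lasts 1/8 s, in which the tool goes at most 62.5 mm and 10.7 degrees, less where a joint would pass 70% of its speed; a pose out of reach is approached as far as the arm can. A call with a number of a shift or a turn outside -1 to 1 is refused whole. A call with a gripper value outside its range is refused whole. The fingers move at their own pace and stop on an object; "grip_force" is the grip in N (left out, the last holds). Time passes only in rows, so rows that repeat a pose let the fingers close. It gives the time, the measured TCP pose, the force and the opening at its end, in the units of the state.
- env.get_obs(): the state, without advancing time (a new reading comes with each control period).
- env.grab_frame(name): name is "scene" or "side" or "wrist"; returns a dict with "color" (480x640x3 uint8, red, green, blue), "depth" (480x640 float32, m along the optical axis (not along the pixel's ray), 0 where there is no reading), "camera_matrix" (3x3 intrinsics, pixels), "cam_to_world" (4x4, takes a point from camera to world coordinates). Camera axes: x right, y down, z forward; pixel columns grow to the right and rows downward; lengths in m; the calibration is good to about 2 mm. A picture is of the moment at which its call begins.
- env.job_done(): hands the job in, once; it reports no verdict.
The state is a dict: "time_s": time; "q": joint angles; "qvel": joint speeds; "joint_efforts": joint torques, N m; "eef_pos": TCP position; "orientation": TCP orientation; "contact_force": force on the tool from outside, world axes, zero at the start; "ft_torque": the same for the moment, N m; "finger_gap": finger opening in m.
Only numpy, scipy, OpenCV 4.12 (cv2) and the standard library are available. Lean on these libraries where they do the work, as an engineer would, in place of code of your own. Each camera call takes 0.05 s, during which the arm holds its last target. There are 200 camera calls.

## Working session

There is one attempt and no reset: what is moved stays moved. The work goes in short steps, Python scripts to look and compute and a tool call to move; the robot and the scene stay as the last step left them, time stands still between calls to the robot, and variables do not carry over. Pictures are saved under pics/ and viewed, about 8 in all and at most 12, crops included, and the job is handed in when it is done.

Besides the shell and the picture viewer there is one more tool, called after "Request:" as a command line: name --argument value ..., lists and objects as JSON in quotes. servo_tool: Moves the arm, as the interface text tells. Shift numbers are shares of 200 mm and turn numbers shares of 30 degrees, none past 1 either way. Its arguments: {"type":"object","properties":{"motion":{"type":"string"},"grip_force":{"type":"number"}},"required":["motion"]}

```bash
ls; mkdir -p pics; cat > h.py <<'E'
from rig import env
import numpy as np, cv2
def save(n,f): cv2.imwrite(f'pics/{n}.png',cv2.cvtColor(f['color'],cv2.COLOR_RGB2BGR))
def world(f):
    K=f['camera_matrix'];T=f['cam_to_world'];d=f['depth']
    v,u=np.mgrid[:480,:640]
    p=np.stack([(u-K[0,2])/K[0,0]*d,(v-K[1,2])/K[1,1]*d,d],-1)
    w=p@T[:3,:3].T+T[:3,3]; w[d==0]=np.nan
    return w
def shot(cam,n):
    f=env.grab_frame(cam);save(n,f);np.savez(f'pics/{n}.npz',**f);return f
E
python3 - <<'E'
from h import *
o=env.get_obs();print(o)
a=shot('scene','s0');b=shot('side','d0')
print(a['cam_to_world'].round(3),b['cam_to_world'].round(3))
cv2.imwrite('pics/both.png',cv2.vconcat([cv2.imread('pics/s0.png')[:,:],]))
E
```

```text
pics
{'time_s': 0.0, 'q': array([-1.2475996 ,  0.33288268, -0.06467103,  1.46096416,  0.02162746,
        1.34993427, -0.08852318]), 'qvel': array([-0.00046159,  0.00032426, -0.0005502 , -0.00226673,  0.00087255,
        0.00118843, -0.00131595]), 'joint_efforts': array([-6.13791872e-04, -6.23245668e+01,  2.45575811e-02, -3.89895201e+01,
       -6.12824271e-02,  3.96584999e-02,  1.39805738e-04]), 'eef_pos': array([0.2117351 , 0.58760618, 0.22173624]), 'orientation': array([ 8.18219806e-01,  5.74905029e-01, -5.78064085e-04,  4.71940560e-04]), 'contact_force': array([0.39172919, 0.43187713, 0.39368824]), 'ft_torque': array([ 0.00570124, -0.05673623, -0.008007  ]), 'finger_gap': 0.0871178249385308}
[[ 0.613 -0.619  0.49  -0.261]
 [-0.79  -0.486  0.374 -0.496]
 [ 0.007 -0.617 -0.787  1.26 ]
 [ 0.     0.     0.     1.   ]] [[-0.976 -0.141  0.167  0.212]
 [-0.218  0.598 -0.772  1.23 ]
 [ 0.009 -0.789 -0.614  1.044]
 [ 0.     0.     0.     1.   ]]
```

View pics/s0.png

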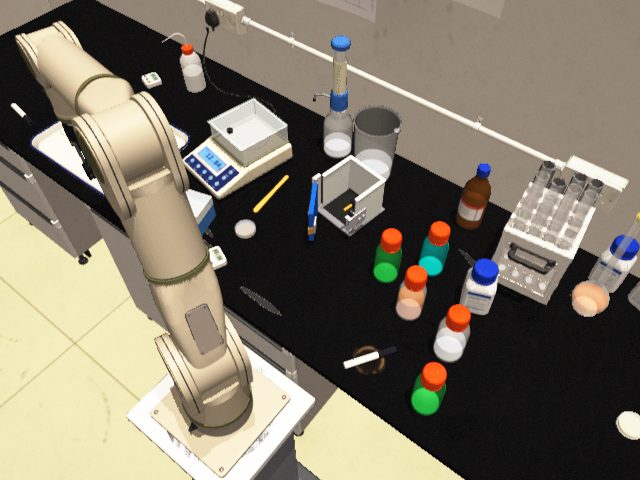

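View pics/d0.png

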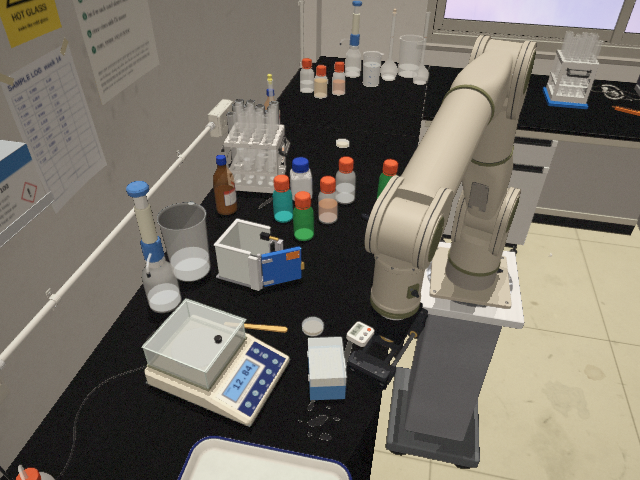

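Scene view: the red-capped bottles are green (388,255), turquoise (434,248), pink (411,292), clear (452,333) and green (428,388). Only (411,292), at (328,200) in the side view, has the pink filling. The carrier is at (350,195) and its open blue gate at (313,210). Next I measure these and confirm the bottle with a crop.

```bash
python3 - <<'E'
from h import *
crops=[]
for n,(cu,cv) in (('s0',(400,270)),('d0',(300,220))):
    f=dict(np.load(f'pics/{n}.npz'));w=world(f);hsv=cv2.cvtColor(f['color'],cv2.COLOR_RGB2HSV)
    H,S,V=cv2.split(hsv)
    m=(((H<10)|(H>174))&(S>180)&(V>120)).astype(np.uint8)
    k,l,st,c=cv2.connectedComponentsWithStats(m)
    for i in range(1,k):
        if st[i,4]>60:
            p=w[l==i];zt=np.nanpercentile(p[:,2],97);top=p[p[:,2]>zt-.006]
            # min enclosing circle of the cap-top points
            (x,y),r=cv2.minEnclosingCircle(np.float32(top[:,:2]))
            print(n,'cap',c[i].round(),st[i,4],'top z',zt.round(3),'circ',round(x,3),round(y,3),round(r,3),'med',np.nanmedian(top,0).round(3))
    inb=(w[...,0]>.3)&(w[...,0]<.95)&(w[...,1]>-.3)&(w[...,1]<.45)&(w[...,2]>.02)&(w[...,2]<.2)
    b=inb&(H>100)&(H<125)&(S>150)
    k,l,st,c=cv2.connectedComponentsWithStats(b.astype(np.uint8))
    for i in range(1,k):
        if st[i,4]>60:
            p=w[l==i];print(n,'blue',c[i].round(),st[i,4],np.nanpercentile(p,[2,50,98],axis=0).round(3).tolist())
            q=p[(p[:,2]<.125)];vx=cv2.fitLine(np.float32(q[:,:2]),cv2.DIST_HUBER,0,.01,.01).ravel();print('  line',vx.round(3))
    wh=inb&(S<60)&(V>110)&(w[...,2]>.128)&(w[...,2]<.139)
    k,l,st,c=cv2.connectedComponentsWithStats(cv2.dilate(wh.astype(np.uint8),np.ones((3,3))))
    for i in range(1,k):
        q=w[(l==i)&wh]
        if len(q)>40: print(n,'white rim',c[i].round(),len(q),[np.round(t,3) for t in cv2.minAreaRect(np.float32(q[:,:2]))],cv2.boxPoints(cv2.minAreaRect(np.float32(q[:,:2]))).round(3).tolist())
    im=cv2.imread(f'pics/{n}.png');crops.append(cv2.resize(im[cv-100:cv+100,cu-130:cu+130],None,fx=3,fy=3,interpolation=cv2.INTER_CUBIC)[:, :])
cv2.imwrite('pics/c1.png',cv2.resize(cv2.vconcat(crops),(520,800))[:,:]) if 0 else cv2.imwrite('pics/c1.png',crops[0]);cv2.imwrite('pics/c2.png',crops[1])
E
```

```text
s0 cap [187.  49.] 93 top z 0.167 circ 0.794 0.904 0.021 med [0.795 0.903 0.164]
s0 cap [438. 235.] 297 top z 0.163 circ 0.64 -0.171 0.027 med [ 0.637 -0.17   0.16 ]
s0 cap [390. 242.] 295 top z 0.164 circ 0.545 -0.088 0.026 med [ 0.54  -0.086  0.161]
s0 cap [415. 281.] 298 top z 0.163 circ 0.486 -0.198 0.027 med [ 0.48  -0.201  0.16 ]
s0 cap [456. 321.] 292 top z 0.168 circ 0.448 -0.333 0.027 med [ 0.44  -0.337  0.165]
s0 cap [432. 377.] 347 top z 0.163 circ 0.295 -0.363 0.026 med [ 0.296 -0.356  0.16 ]
s0 blue [338. 106.] 109 [[0.828, 0.284, 0.177], [0.835, 0.299, 0.189], [0.859, 0.33, 0.2]]Traceback (most recent call last):
  File "<stdin>", line 20, in <module>
cv2.error: OpenCV(4.12.0) /io/opencv/modules/imgproc/src/linefit.cpp:50: error: (-215:Assertion failed) count > 0 in function 'fitLine2D_wods'
```

```bash
python3 - <<'E'
from h import *
crops=[]
for n,(cu,cv) in (('s0',(385,250)),('d0',(290,220))):
    f=dict(np.load(f'pics/{n}.npz'));w=world(f);hsv=cv2.cvtColor(f['color'],cv2.COLOR_RGB2HSV)
    H,S,V=cv2.split(hsv)
    if n=='d0':
      m=(((H<10)|(H>174))&(S>180)&(V>120)).astype(np.uint8)
      k,l,st,c=cv2.connectedComponentsWithStats(m)
      for i in range(1,k):
        if st[i,4]>60 and c[i][1]>140:
            p=w[l==i];zt=np.nanpercentile(p[:,2],97);top=p[p[:,2]>zt-.006]
            (x,y),r=cv2.minEnclosingCircle(np.float32(top[:,:2]))
            print(n,'cap',c[i].round(),st[i,4],'top z',zt.round(3),'circ',round(x,3),round(y,3),round(r,3))
    inb=(w[...,0]>.3)&(w[...,0]<.95)&(w[...,1]>-.3)&(w[...,1]<.35)&(w[...,2]>.02)&(w[...,2]<.136)
    b=inb&(H>100)&(H<125)&(S>150)
    k,l,st,c=cv2.connectedComponentsWithStats(b.astype(np.uint8))
    for i in range(1,k):
        if st[i,4]>60:
            p=w[l==i];print(n,'blue',c[i].round(),st[i,4],np.nanpercentile(p,[2,50,98],axis=0).round(3).tolist())
            print('  line',cv2.fitLine(np.float32(p[:,:2]),cv2.DIST_HUBER,0,.01,.01).ravel().round(3))
            t=p[p[:,2]>.126]
            if len(t)>10: print('  top',len(t),cv2.boxPoints(cv2.minAreaRect(np.float32(t[:,:2]))).round(3).tolist())
    wh=inb&(S<60)&(V>100)&(w[...,2]>.128)
    k,l,st,c=cv2.connectedComponentsWithStats(cv2.dilate(wh.astype(np.uint8),np.ones((3,3))))
    for i in range(1,k):
        q=w[(l==i)&wh]
        if len(q)>25:
            r=cv2.minAreaRect(np.float32(q[:,:2]));print(n,'rim',c[i].round(),len(q),np.round(r[0],3),np.round(r[1],3),round(r[2],1),cv2.boxPoints(r).round(3).tolist())
    im=cv2.imread(f'pics/{n}.png');crops.append(cv2.resize(im[cv-80:cv+80,cu-100:cu+100],None,fx=3.5,fy=3.5,interpolation=cv2.INTER_CUBIC))
cv2.imwrite('pics/c1.png',crops[0]);cv2.imwrite('pics/c2.png',crops[1])
E
```

```text
s0 blue [313. 205.] 278 [[0.496, 0.131, 0.053], [0.536, 0.156, 0.126], [0.593, 0.194, 0.133]]
  line [0.855 0.518 0.537 0.158]
  top 142 [[0.4950000047683716, 0.14000000059604645], [0.503000020980835, 0.1289999932050705], [0.5989999771118164, 0.19099999964237213], [0.5920000076293945, 0.2029999941587448]]
s0 rim [338. 121.] 107 [0.842 0.306] [0.053 0.074] 38.8 [[0.7979999780654907, 0.3179999887943268], [0.843999981880188, 0.25999999046325684], [0.8859999775886536, 0.2939999997615814], [0.8399999737739563, 0.35100001096725464]]
s0 rim [373. 152.] 88 [0.797 0.144] [0.038 0.11 ] 24.5 [[0.7570000290870667, 0.1860000044107437], [0.8019999861717224, 0.0860000029206276], [0.8370000123977661, 0.10199999809265137], [0.7919999957084656, 0.20200000703334808]]
s0 rim [354. 176.] 392 [0.661 0.13 ] [0.151 0.151] 80.6 [[0.574999988079071, 0.06700000166893005], [0.7229999899864197, 0.0430000014603138], [0.7480000257492065, 0.19200000166893005], [0.5989999771118164, 0.2160000056028366]]
d0 cap [346. 164.] 189 top z 0.17 circ 0.447 -0.33 0.028
d0 cap [390. 167.] 184 top z 0.164 circ 0.296 -0.358 0.027
[... 513 characters left out ...]
6293945, 0.20499999821186066]]
d0 rim [239. 238.] 366 [0.665 0.133] [0.159 0.146] 83.3 [[0.5830000042915344, 0.06300000101327896], [0.7279999852180481, 0.04600000008940697], [0.746999979019165, 0.20399999618530273], [0.6019999980926514, 0.22100000083446503]]
d0 rim [187. 246.] 77 [0.816 0.205] [0.114 0.04 ] 32.5 [[0.7570000290870667, 0.19099999964237213], [0.7789999842643738, 0.15700000524520874], [0.875, 0.21799999475479126], [0.8539999723434448, 0.25200000405311584]]
d0 rim [162. 271.] 101 [0.837 0.321] [0.063 0.036] 66.0 [[0.8080000281333923, 0.29899999499320984], [0.8399999737739563, 0.2840000092983246], [0.8659999966621399, 0.34200000762939453], [0.8330000042915344, 0.3569999933242798]]
```

View pics/c1.png

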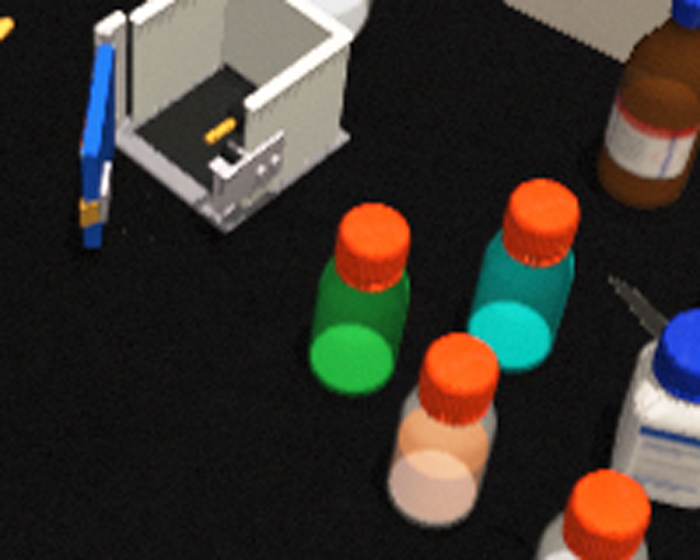

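Crop: the pink-filled bottle is at (435,430) in the crop, i.e. (411,292) in the scene view, world about (0.488, -0.196). It stands between the green bottle (360,300) and the clear one (600,520). The carrier is about (0.662, 0.131), yaw about -8°, gate about 0.89 rad. I'll start moving.

Request:
servo_tool --motion "0 0 -0.15 0.15 -0.15 0.1 -1; 0 0 -0.35 0.35 -0.35 0.15 -1; 0 0 -0.55 0.55 -0.55 0.15 -1; 0 0 -0.75 0.75 -0.75 0.15 -1; 0 0 -0.95 0.95 -0.95 0.15 -1; 0 0 -1 1 -1 0.15 -1"

```text
time_s: 0.85
eef_pos: [0.4149, 0.3843, 0.2525]
orientation: [0.94, 0.34, 0.0, 0.001]
contact_force: [-0.7, 0.6, 0.4]
finger_gap: 0.0871
```

Request:
servo_tool --motion "0 0 -0.2 0.1 -0.2 0 -1; 0 0 -0.4 0.2 -0.4 0 -1; 0 0 -0.6 0.3 -0.6 0 -1; 0 0 -0.8 0.4 -0.8 0 -1; 0 0 -1 0.5 -1 0 -1"

```text
time_s: 1.48
eef_pos: [0.5119, 0.1876, 0.2523]
orientation: [0.996, 0.088, -0.0, -0.0]
contact_force: [0.5, -0.2, -0.2]
finger_gap: 0.0868
```

Request:
servo_tool --motion "0 0 -0.2 0 -0.2 0 -1; 0 0 -0.4 0 -0.4 0 -1; 0 0 -0.6 0 -0.6 0 -1; 0 0 -0.8 0 -0.8 0 -1; 0 0 -1 0 -1 0 -1"

```text
time_s: 2.1
eef_pos: [0.5115, -0.014, 0.2527]
orientation: [0.985, -0.175, 0.0, -0.0]
contact_force: [0.6, -0.4, -0.2]
finger_gap: 0.0871
```

Request:
servo_tool --motion "0 0 0 -0.03 -0.25 0 -1; 0 0 0 -0.06 -0.5 0 -1; 0 0 0 -0.09 -0.75 0 -1; 0 0 0 -0.12 -0.91 0 -1; 0 0 0 -0.12 -0.91 0 -1; 0 0 0 -0.12 -0.91 0 -1"

```text
time_s: 2.85
eef_pos: [0.4878, -0.1935, 0.2525]
orientation: [0.985, -0.172, -0.0, -0.0]
contact_force: [0.0, 0.1, 0.1]
finger_gap: 0.0867
```

```bash
python3 - <<'E'
from h import *
o=env.get_obs();print(o['eef_pos'],o['orientation'])
for cam in ('wrist','scene','side'):
    f=shot(cam,cam+'1');w=world(f);H,S,V=cv2.split(cv2.cvtColor(f['color'],cv2.COLOR_RGB2HSV))
    m=(((H<10)|(H>174))&(S>170)&(V>100)).astype(np.uint8)
    k,l,st,c=cv2.connectedComponentsWithStats(m)
    for i in range(1,k):
        if st[i,4]>80:
            p=w[l==i];zt=np.nanpercentile(p[:,2],95);top=p[p[:,2]>zt-.005]
            (x,y),r=cv2.minEnclosingCircle(np.float32(top[:,:2]))
            if x<.6: print(cam,c[i].round(),st[i,4],zt.round(4),round(x,4),round(y,4),round(r,4))
E
```

```text
[ 0.48782241 -0.19348406  0.25251601] [ 9.85052209e-01 -1.72255836e-01 -4.22135017e-06 -2.70350589e-04]
wrist [338.  85.] 1591 0.163 0.5466 -0.0872 0.0254
wrist [317. 236.] 2530 0.1628 0.4874 -0.1978 0.0255
wrist [330. 365.] 462 0.1499 0.4566 -0.3141 0.0149
scene [441. 239.] 138 0.2887 0.5 -0.2201 0.0352
scene [387. 245.] 174 0.3229 0.4098 -0.1533 0.0238
scene [415. 278.] 470 0.1635 0.4865 -0.1984 0.025
scene [457. 320.] 331 0.1683 0.4491 -0.3335 0.0262
scene [432. 376.] 405 0.1626 0.2946 -0.3623 0.0256
side [346. 164.] 191 0.1698 0.4434 -0.2585 0.0962
side [390. 167.] 210 0.1634 0.2964 -0.3604 0.0271
side [327. 184.] 222 0.1634 0.4861 -0.1916 0.0293
side [302. 200.] 240 0.1635 0.5484 -0.0798 0.0243
```

View pics/wrist1.png

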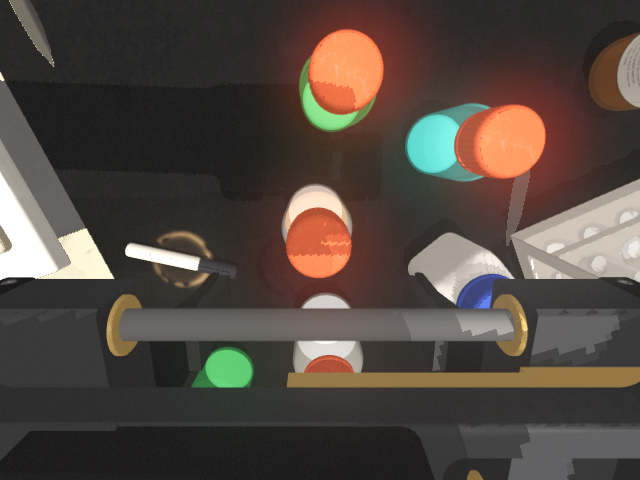

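The wrist view shows the pink bottle's cap at (317,236) directly below the gripper. Green is at (345,70) and turquoise at (500,140), both clear of the fingers. I'll descend and grip.

Request:
servo_tool --motion "0 0 0 0 -0.02 -0.15 -1; 0 0 0 0 -0.02 -0.3 -1; 0 0 0 0 -0.02 -0.42 -1; 0 0 0 0 -0.02 -0.53 -1; 0 0 0 0 -0.02 -0.59 -1; 0 0 0 0 -0.02 -0.6 -1; 0 0 0 0 -0.02 -0.6 -1"

```text
time_s: 3.88
eef_pos: [0.4882, -0.1979, 0.1332]
orientation: [0.985, -0.172, 0.0, 0.0]
contact_force: [0.2, -0.8, -0.3]
finger_gap: 0.0871
```

Request:
servo_tool --motion "0 0 0 0 0 0 1; 0 0 0 0 0 0 1; 0 0 0 0 0 0 1; 0 0 0 0 0 0 1; 0 0 0 0 0 0 1; 0 0 0 0 0 0 1" --grip_force 25

```text
time_s: 4.62
eef_pos: [0.4879, -0.1981, 0.1326]
orientation: [0.985, -0.172, 0.0, 0.0]
contact_force: [0.0, -0.1, 0.5]
finger_gap: 0.0504
```

Request:
servo_tool --motion "0 0 0 0 0 0.05 1; 0 0 0 0 0 0.18 1; 0 0 0 0 0 0.36 1; 0 0 0 0 0 0.54 1; 0 0 0 0 0 0.72 1; 0 0 0 0 0 0.88 1; 0 0 0 0 0 0.97 1; 0 0 0 0 0 1 1"

```text
time_s: 5.62
eef_pos: [0.4879, -0.198, 0.3331]
orientation: [0.985, -0.172, 0.0, -0.0]
contact_force: [0.5, -0.2, -3.0]
finger_gap: 0.05
```

```bash
python3 - <<'E'
from h import *
o=env.get_obs();print(o['eef_pos'],o['finger_gap'],o['contact_force'])
P=[]
for cam in ('scene','side','wrist'):
    f=shot(cam,cam+'2');w=world(f);H,S,V=cv2.split(cv2.cvtColor(f['color'],cv2.COLOR_RGB2HSV))
    inb=(w[...,0]>.52)&(w[...,0]<.77)&(w[...,1]>.02)&(w[...,1]<.235)&(w[...,2]>.127)&(w[...,2]<.138)&(S<60)&(V>90)
    print(cam,inb.sum()); P.append(w[inb][:,:2])
for p in P[:2]+[np.vstack(P)]:
    if len(p)<50: continue
    best=None
    # outer edges: histogram extents over yaw, robust percentiles
    for d in np.arange(-14,0,.5):
        t=np.radians(d);x=p@[np.cos(t),np.sin(t)];y=p@[-np.sin(t),np.cos(t)]
        e=[np.percentile(x,[1,99]),np.percentile(y,[1,99])];A=np.ptp(e[0])*np.ptp(e[1])
        if best is None or A<best[0]: best=(A,d,e,t)
    A,d,e,t=best;c=np.array([np.cos(t),np.sin(t)])*e[0].mean()+np.array([-np.sin(t),np.cos(t)])*e[1].mean()
    print(d,np.ptp(e[0]).round(4),np.ptp(e[1]).round(4),c.round(4))
im=cv2.imread('pics/side2.png');cv2.imwrite('pics/c3.png',cv2.resize(im[90:310,190:420],None,fx=2.6,fy=2.6))
E
```

```text
[ 0.48792671 -0.19803033  0.33312211] 0.05000146104192703 [ 0.45585893 -0.17140065 -2.99874992]
scene 267
side 412
wrist 0
-8.5 0.1457 0.1356 [0.6627 0.1225]
-8.0 0.1427 0.1527 [0.6658 0.134 ]
-7.5 0.1438 0.1553 [0.6648 0.1325]
```

View pics/c3.png

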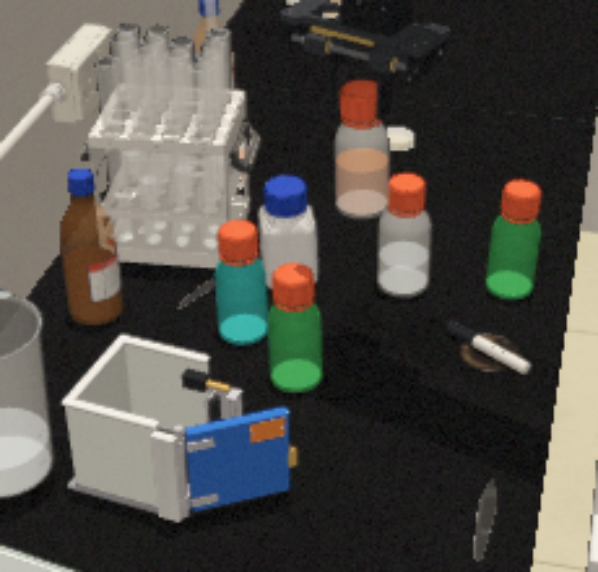

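The bottle hangs upright in the gripper at (362,150) and its neighbours are untouched. Next I carry it over the carrier.

Request:
servo_tool --motion "0 0 0.05 0.04 0.08 0 1; 0 0 0.15 0.1 0.22 0 1; 0 0 0.25 0.17 0.38 0 1; 0 0 0.35 0.25 0.54 0 1; 0 0 0.45 0.32 0.7 0 1; 0 0 0.52 0.38 0.82 0 1; 0 0 0.55 0.4 0.87 0 1; 0 0 0.55 0.4 0.87 0 1"

```text
time_s: 6.78
eef_pos: [0.5679, -0.024, 0.3324]
orientation: [1.0, -0.029, -0.0, 0.0]
contact_force: [-0.5, -1.3, -2.0]
finger_gap: 0.0503
```

Request:
servo_tool --motion "0 0 0.05 0.06 0.08 0 1; 0 0 0.15 0.16 0.22 0 1; 0 0 0.25 0.28 0.4 0 1; 0 0 0.35 0.4 0.58 0 1; 0 0 0.45 0.48 0.7 0 1; 0 0 0.5 0.51 0.76 0 1; 0 0 0.5 0.52 0.78 0 1; 0 0 0.5 0.52 0.78 0 1"

```text
time_s: 7.78
eef_pos: [0.6717, 0.1309, 0.3329]
orientation: [0.995, 0.101, 0.0, 0.0]
contact_force: [-0.3, 0.4, -2.1]
finger_gap: 0.0501
```

```bash
python3 - <<'E'
from h import *
o=env.get_obs();print(o['eef_pos'],o['orientation'],o['finger_gap'])
P=[]
for cam in ('scene','side','wrist'):
    f=shot(cam,cam+'3');w=world(f);H,S,V=cv2.split(cv2.cvtColor(f['color'],cv2.COLOR_RGB2HSV))
    inb=(w[...,0]>.52)&(w[...,0]<.77)&(w[...,1]>.02)&(w[...,1]<.235)&(w[...,2]>.125)&(w[...,2]<.14)&(S<60)&(V>90)
    p=w[inb][:,:2];print(cam,len(p))
    if len(p)<50: continue
    # carrier-frame coords with the estimate
    t=np.radians(-8);q=(p-[.664,.132])@np.array([[np.cos(t),-np.sin(t)],[np.sin(t),np.cos(t)]])
    print('x',np.percentile(q[:,0],[1,50,99]).round(4),'y',np.percentile(q[:,1],[1,50,99]).round(4))
a=cv2.imread('pics/wrist3.png');b=cv2.imread('pics/side3.png')
cv2.imwrite('pics/c4.png',cv2.hconcat([cv2.resize(a,(400,300)),cv2.resize(b[110:320,170:450],(400,300))]))
E
```

```text
[0.67174961 0.13093774 0.33291703] [9.94900293e-01 1.00862993e-01 2.02241955e-04 1.50782159e-04] 0.050069470246879806
scene 393
x [-0.0729  0.0114  0.0715] y [-0.0778 -0.0367  0.0741]
side 408
x [-0.072   0.0152  0.0726] y [-0.074   0.0525  0.0784]
wrist 2519
x [-0.0713  0.0185  0.0716] y [-0.0729  0.0555  0.0743]
```

View pics/c4.png

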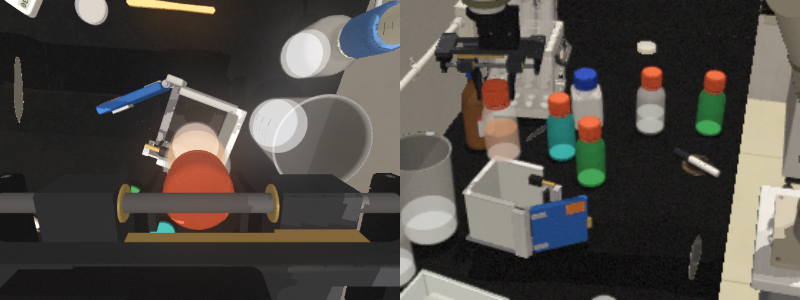

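Wrist view (left half): the carrier lies under the held bottle and its pose estimate holds to about 1 mm. Before lowering, I check the height of the beaker behind it at (320,140) against the gripper's body.

```bash
python3 - <<'E'
import numpy as np
from h import world
for n in ('s0','d0','wrist3'):
    f=dict(np.load(f'pics/{n}.npz'));w=world(f).reshape(-1,3)
    for z0 in (.17,.19,.21):
        m=(w[:,0]>.7)&(w[:,0]<.92)&(w[:,1]>-.08)&(w[:,1]<.3)&(w[:,2]>z0)&(w[:,2]<(.32 if n!='wrist3' else .25))
        p=w[m]
        if len(p)>5: print(n,z0,len(p),np.percentile(p,[2,50,98],axis=0).round(3).tolist())
    m=(w[:,0]>.74)&(w[:,0]<.86)&(w[:,1]>.08)&(w[:,1]<.22)&(w[:,2]>.1)&(w[:,2]<.32);p=w[m]
    print(n,len(p),np.percentile(p,[1,50,99],axis=0).round(3).tolist() if len(p) else '')
E
```

```text
s0 0.17 1296 [[0.774, 0.098, 0.171], [0.847, 0.196, 0.194], [0.906, 0.299, 0.308]]
s0 0.19 772 [[0.774, 0.097, 0.19], [0.848, 0.219, 0.203], [0.907, 0.299, 0.313]]
s0 0.21 250 [[0.833, 0.285, 0.212], [0.848, 0.294, 0.259], [0.867, 0.3, 0.318]]
s0 1145 [[0.772, 0.095, 0.101], [0.789, 0.132, 0.156], [0.855, 0.217, 0.207]]
d0 0.17 1015 [[0.776, 0.099, 0.171], [0.843, 0.158, 0.19], [0.905, 0.233, 0.207]]
d0 0.19 504 [[0.775, 0.097, 0.19], [0.845, 0.151, 0.199], [0.907, 0.233, 0.208]]
d0 1023 [[0.743, 0.097, 0.102], [0.797, 0.175, 0.163], [0.859, 0.219, 0.207]]
wrist3 0.17 9837 [[0.775, 0.121, 0.171], [0.859, 0.205, 0.199], [0.905, 0.299, 0.243]]
wrist3 0.19 6578 [[0.774, 0.121, 0.191], [0.853, 0.219, 0.205], [0.905, 0.299, 0.245]]
wrist3 0.21 1830 [[0.833, 0.286, 0.211], [0.845, 0.293, 0.228], [0.867, 0.3, 0.249]]
wrist3 4057 [[0.742, 0.103, 0.102], [0.783, 0.168, 0.158], [0.858, 0.219, 0.207]]
```

The beaker's near rim is at x = 0.773, height 0.207. At placing the gripper's body bottom is at about 0.213 and ends near x = 0.765, so it clears. I set down 4 mm further forward for extra margin.

Request:
servo_tool --motion "0 0 0 -0.01 0 -0.1 1; 0 0 0 -0.02 0 -0.25 1; 0 0 0 -0.02 0 -0.42 1; 0 0 0 -0.02 0 -0.59 1; 0 0 0 -0.02 0 -0.74 1; 0 0 0 -0.02 0 -0.86 1; 0 0 0 -0.02 0 -0.91 1; 0 0 0 -0.02 0 -0.92 1"

```text
time_s: 8.93
eef_pos: [0.6678, 0.1317, 0.1488]
orientation: [0.995, 0.102, 0.0, 0.0]
contact_force: [-0.6, 0.4, -1.8]
finger_gap: 0.0501
```

Request:
servo_tool --motion "0 0 0 0 0 -0.01 1; 0 0 0 0 0 -0.02 1; 0 0 0 0 0 -0.03 1; 0 0 0 0 0 -0.03 1"

```text
time_s: 9.43
eef_pos: [0.668, 0.132, 0.1428]
orientation: [0.995, 0.102, 0.0, -0.0]
contact_force: [-0.3, 0.2, -1.8]
finger_gap: 0.05
```

Request:
servo_tool --motion "0 0 0 0 0 -0.005 1; 0 0 0 0 0 -0.01 1; 0 0 0 0 0 -0.01 1"

```text
time_s: 9.8
eef_pos: [0.6684, 0.1318, 0.1426]
orientation: [0.995, 0.102, 0.001, -0.0]
contact_force: [-3.8, -1.9, 11.0]
finger_gap: 0.0501
```

Contact (11 N upward): the bottle is on the floor. I ease off and release slowly.

Request:
servo_tool --motion "0 0 0 0 0 0.006 1; 0 0 0 0 0 0.006 0.2; 0 0 0 0 0 0.006 -0.2; 0 0 0 0 0 0.006 -0.6; 0 0 0 0 0 0.006 -1; 0 0 0 0 0 0.006 -1; 0 0 0 0 0 0.006 -1; 0 0 0 0 0 0.006 -1"

```text
time_s: 10.8
eef_pos: [0.6678, 0.132, 0.1418]
orientation: [0.995, 0.102, 0.0, -0.0]
contact_force: [0.4, 0.5, 0.9]
finger_gap: 0.086
```

Request:
servo_tool --motion "0 0 0 0 0 0.05 -1; 0 0 0 0 0 0.15 -1; 0 0 0 0 0 0.3 -1; 0 0 0 0 0 0.45 -1; 0 0 0 0 0 0.6 -1; 0 0 0 0 0 0.7 -1; 0 0 0 0 0 0.75 -1"

```text
time_s: 11.68
eef_pos: [0.6683, 0.132, 0.2945]
orientation: [0.995, 0.102, 0.002, -0.0]
contact_force: [-0.0, -0.6, 0.5]
finger_gap: 0.0871
```

```bash
python3 - <<'E'
from h import *
o=env.get_obs();print(o['eef_pos'],o['orientation'],o['finger_gap'],o['q'].round(2))
for cam in ('scene','side','wrist'):
    f=shot(cam,cam+'4');w=world(f);H,S,V=cv2.split(cv2.cvtColor(f['color'],cv2.COLOR_RGB2HSV))
    inb=(w[...,0]>.58)&(w[...,0]<.77)&(w[...,1]>.04)&(w[...,1]<.22)&(w[...,2]>.13)&(w[...,2]<.19)&((H<10)|(H>174))&(S>150)
    p=w[inb];zt=np.nanpercentile(p[:,2],95);t=p[p[:,2]>zt-.005];print(cam,len(p),'cap',zt.round(4),np.round(cv2.minEnclosingCircle(np.float32(t[:,:2])),4) if 0 else cv2.minEnclosingCircle(np.float32(t[:,:2])))
    b=(w[...,0]>.45)&(w[...,0]<.62)&(w[...,1]>.1)&(w[...,1]<.22)&(w[...,2]>.124)&(w[...,2]<.136)&(H>100)&(H<125)&(S>120)
    t=w[b]
    if len(t)>10: print('gate top',len(t),[np.round(x,4) for x in cv2.minAreaRect(np.float32(t[:,:2]))],cv2.fitLine(np.float32(t[:,:2]),cv2.DIST_HUBER,0,.01,.01).ravel().round(4))
E
```

```text
[0.66830566 0.1319512  0.29451845] [ 9.94807729e-01  1.01760185e-01  1.54138984e-03 -2.66855988e-04] 0.08714053169597483 [-0.57  0.46  0.47  1.2  -0.2   1.53  0.07]
scene 354 cap 0.1737 ((0.6652364730834961, 0.13089770078659058), 0.026151102036237717)
gate top 166 [array([0.5452, 0.1642]), array([0.1187, 0.0141]), np.float64(32.4488)] [0.8415 0.5403 0.5445 0.1636]
side 300 cap 0.1731 ((0.6678623557090759, 0.13694743812084198), 0.02560495398938656)
gate top 161 [array([0.5483, 0.1685]), array([0.1147, 0.0199]), np.float64(33.5437)] [0.845  0.5348 0.5489 0.172 ]
wrist 2832 cap 0.1729 ((0.6675131916999817, 0.13183896243572235), 0.02524145320057869)
gate top 1950 [array([0.5469, 0.1654]), array([0.116, 0.014]), np.float64(32.3479)] [0.8447 0.5352 0.5487 0.1661]
```

View pics/wrist4.png

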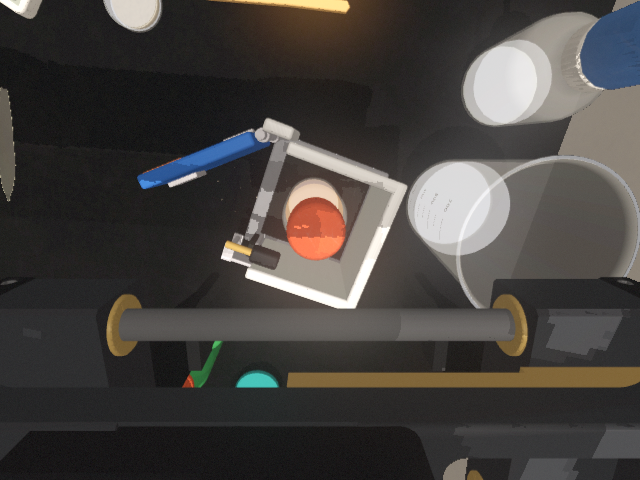

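The bottle stands free in the carrier: cap at (317,228) in the wrist view, world (0.667, 0.132), top 0.172. The open gate is at (205,160), about 0.87 rad. I now plan the push poses, with the jaw axis along the leaf.

```bash
cat > g.py <<'E'
import numpy as np
YAW=np.radians(-8);R=np.array([[np.cos(YAW),-np.sin(YAW)],[np.sin(YAW),np.cos(YAW)]])
O=np.array([.664,.132]);HG=O+R@[-.067,.066]
def tcp(a,gap=0,r=.1):
    l=R@[-np.sin(a),-np.cos(a)];o=R@[-np.cos(a),np.sin(a)]
    return HG+r*l+(.0078+.0095+gap)*o, np.degrees(np.arctan2(-l[1],-l[0]))  # xy, jaw axis yaw
def angle_of(p):  # gate angle if finger touches, from TCP xy
    from scipy.optimize import minimize
    return minimize(lambda v:1e6*np.sum((tcp(v[0],0,v[1])[0]-p)**2),[.4,.1],method='Nelder-Mead').x
E
python3 - <<'E'
from g import *
print('hinge',HG)
for a,g in((.867,.04),(.867,.005),(.867,0),(.7,0),(.5,0),(.3,0),(.2,0),(.1,0),(0,0)):
    p,y=tcp(a,g);print(a,g,p.round(4),y.round(1))
E
```

```text
hinge [0.60683746 0.20668229]
0.867 0.04 [0.4917 0.2016] 32.3
0.867 0.005 [0.5104 0.1721] 32.3
0.867 0 [0.5131 0.1678] 32.3
0.7 0 [0.5208 0.1528] 41.9
0.5 0 [0.5333 0.1368] 53.4
0.3 0 [0.5486 0.1236] 64.8
0.2 0 [0.5572 0.1182] 70.5
0.1 0 [0.5663 0.1136] 76.3
0 0 [0.5758 0.1101] 82.0
```

Request:
servo_tool --motion "0 0 0.1 -0.12 0.05 0 1; 0 0 0.25 -0.3 0.12 0 1; 0 0 0.4 -0.5 0.2 0 1; 0 0 0.55 -0.7 0.27 0 1; 0 0 0.65 -0.83 0.33 0 1; 0 0 0.69 -0.88 0.35 0 1; 0 0 0.69 -0.88 0.35 0 1" --grip_force 10

```text
time_s: 12.7
eef_pos: [0.4918, 0.202, 0.2915]
orientation: [0.96, 0.279, -0.0, -0.0]
contact_force: [1.3, -0.5, 0.6]
finger_gap: 0.0252
```

Request:
servo_tool --motion "0 0 0 0 0 -0.15 1; 0 0 0 0 0 -0.35 1; 0 0 0 0 0 -0.55 1; 0 0 0 0 0 -0.75 1; 0 0 0 0 0 -0.88 1; 0 0 0 0 0 -0.92 1; 0 0 0 0 0 -0.93 1; 0 0 0 0 0 -0.93 1"

```text
time_s: 13.7
eef_pos: [0.4926, 0.2021, 0.1067]
orientation: [0.96, 0.279, 0.001, -0.0]
contact_force: [-0.5, 0.9, -0.2]
finger_gap: 0.0004
```

```bash
python3 - <<'E'
from h import *
from g import *
o=env.get_obs();print(o['eef_pos'],o['orientation'],o['finger_gap'],o['q'].round(2),o['contact_force'])
f=shot('side','side5');im=cv2.imread('pics/side5.png');cv2.imwrite('pics/c5.png',cv2.resize(im[130:330,190:440],None,fx=3,fy=3))
E
```

```text
[0.49263235 0.20207912 0.10666667] [ 9.60406328e-01  2.78602134e-01  7.19587545e-04 -1.37083465e-04] 0.0004436197589342709 [-0.78  0.23  0.34  1.86 -0.09  1.06  0.16] [-0.48970097  0.89358892 -0.15382599]
```

View pics/c5.png

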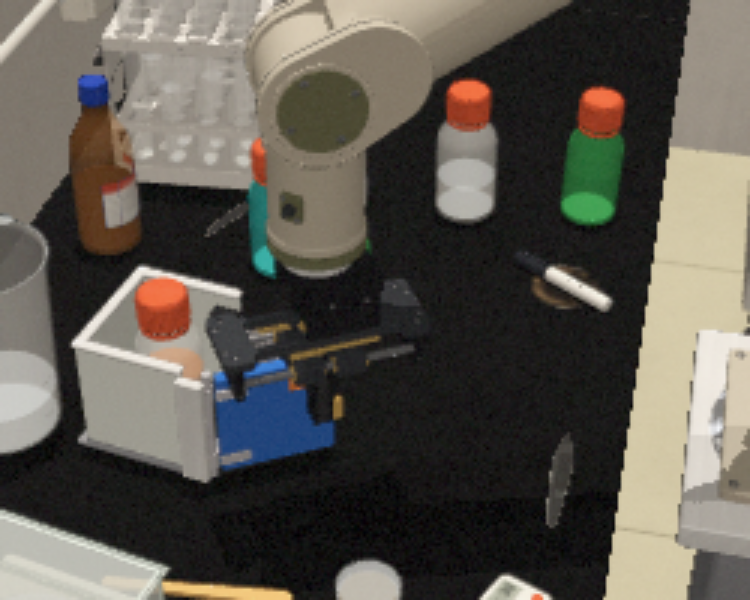

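The fingers are closed in front of the gate's orange plate (310,385) and clear of the carrier and bottle. I approach it slowly.

Request:
servo_tool --motion "0 0 0 0.02 -0.03 0 1; 0 0 0 0.045 -0.07 0 1; 0 0 0 0.07 -0.11 0 1; 0 0 0 0.075 -0.12 0 1; 0 0 0 0.08 -0.13 0 1; 0 0 0 0.088 -0.142 0 1; 0 0 0 0.096 -0.154 0 1"

```text
time_s: 14.62
eef_pos: [0.5111, 0.1713, 0.1058]
orientation: [0.96, 0.279, 0.0, -0.0]
contact_force: [0.0, -0.5, 0.2]
finger_gap: 0.0006
```

Request:
servo_tool --motion "0 0 0 0.006 -0.01 0 1; 0 0 0.03 0.012 -0.02 0 1; 0 0 0.06 0.019 -0.032 0 1; 0 0 0.1 0.026 -0.045 0 1; 0 0 0.15 0.034 -0.058 0 1; 0 0 0.2 0.042 -0.071 0 1; 0 0 0.25 0.05 -0.082 0 1"

```text
time_s: 15.5
eef_pos: [0.5211, 0.1546, 0.1058]
orientation: [0.94, 0.342, -0.0, -0.0]
contact_force: [-0.6, 0.7, 1.0]
finger_gap: 0.0006
```

Request:
servo_tool --motion "0 0 0.07 0.01 -0.016 0 1; 0 0 0.14 0.02 -0.032 0 1; 0 0 0.22 0.031 -0.048 0 1; 0 0 0.3 0.042 -0.063 0 1; 0 0 0.38 0.052 -0.077 0 1; 0 0 0.45 0.061 -0.089 0 1"

```text
time_s: 16.25
eef_pos: [0.5334, 0.1369, 0.1058]
orientation: [0.893, 0.45, 0.0, -0.0]
contact_force: [0.4, -0.3, -0.4]
finger_gap: 0.0004
```

Request:
servo_tool --motion "0 0 0.07 0.014 -0.013 0 1; 0 0 0.14 0.028 -0.025 0 1; 0 0 0.21 0.042 -0.037 0 1; 0 0 0.28 0.056 -0.048 0 1; 0 0 0.33 0.066 -0.057 0 1"

```text
time_s: 16.88
eef_pos: [0.5466, 0.1255, 0.1058]
orientation: [0.851, 0.525, 0.0, -0.0]
contact_force: [1.0, -0.0, 0.6]
finger_gap: 0.0006
```

```bash
python3 - <<'E'
from h import *
from g import *
o=env.get_obs();print(o['eef_pos'],o['orientation'],o['contact_force'],angle_of(o['eef_pos'][:2]))
for cam in('side','wrist','scene'):
    f=shot(cam,cam+'6');w=world(f);H,S,V=cv2.split(cv2.cvtColor(f['color'],cv2.COLOR_RGB2HSV))
    b=(w[...,0]>.45)&(w[...,0]<.64)&(w[...,1]>.06)&(w[...,1]<.22)&(w[...,2]>.126)&(w[...,2]<.135)&(H>100)&(H<125)&(S>120)
    t=np.float32(w[b][:,:2])
    if len(t)>15:
        l=cv2.fitLine(t,cv2.DIST_HUBER,0,.01,.01).ravel();yaw=np.arctan2(l[1],l[0])%np.pi;print(cam,len(t),l.round(4),'a',np.round(np.radians(82)-yaw,3))
E
```

```text
[0.54663238 0.12546596 0.10575806] [ 8.50904470e-01  5.25320452e-01  7.09650559e-05 -1.97136922e-05] [ 0.9748223  -0.03858304  0.57884165] [0.32632021 0.09960295]
side 65 [0.451  0.8925 0.5858 0.1719] a 0.328
wrist 643 [0.4775 0.8786 0.5951 0.1842] a 0.358
```

The gate is following, at about 0.33–0.35 rad. I continue to about 0.22 rad, then take fine steps.

Request:
servo_tool --motion "0 0 0.06 0.012 -0.009 0 1; 0 0 0.12 0.023 -0.017 0 1; 0 0 0.17 0.033 -0.024 0 1; 0 0 0.22 0.043 -0.03 0 1; 0 0 0.22 0.043 -0.03 0 1"

```text
time_s: 17.65
eef_pos: [0.5552, 0.1194, 0.1058]
orientation: [0.82, 0.573, 0.0, 0.0]
contact_force: [0.7, 0.0, 0.1]
finger_gap: 0.0005
```

Request:
servo_tool --motion "0 0 0.02 0.0045 -0.0025 0 1; 0 0 0.04 0.009 -0.005 0 1; 0 0 0.06 0.0135 -0.007 0 1; 0 0 0.06 0.0135 -0.007 0 1"

```text
time_s: 18.15
eef_pos: [0.5578, 0.1182, 0.1058]
orientation: [0.811, 0.586, 0.0, 0.0]
contact_force: [-0.2, -0.5, -0.4]
finger_gap: 0.0003
```

Request:
servo_tool --motion "0 0 0.02 0.0045 -0.0025 0 1; 0 0 0.04 0.009 -0.0045 0 1; 0 0 0.04 0.009 -0.0045 0 1"

```text
time_s: 18.52
eef_pos: [0.5597, 0.1173, 0.1058]
orientation: [0.804, 0.594, 0.0, -0.0]
contact_force: [-0.7, -0.7, -0.6]
finger_gap: 0.0006
```

Request:
servo_tool --motion "0 0 0.02 0.0045 -0.0022 0 1; 0 0 0.04 0.009 -0.0045 0 1; 0 0 0.04 0.009 -0.0045 0 1"

```text
time_s: 18.9
eef_pos: [0.5614, 0.1164, 0.1058]
orientation: [0.798, 0.602, 0.0, 0.0]
contact_force: [-0.2, 0.5, 0.3]
finger_gap: 0.0004
```

Request:
servo_tool --motion "0 0 0.02 0.0045 -0.0022 0 1; 0 0 0.02 0.0045 -0.0022 0 1"

```text
time_s: 19.15
eef_pos: [0.5623, 0.1159, 0.1058]
orientation: [0.795, 0.607, 0.0, -0.0]
contact_force: [-0.4, -1.2, -0.4]
finger_gap: 0.0003
```

Request:
servo_tool --motion "0 0 0.02 0.0045 -0.0022 0 1; 0 0 0.04 0.009 -0.004 0 1; 0 0 0.04 0.009 -0.004 0 1"

```text
time_s: 19.52
eef_pos: [0.564, 0.1151, 0.1058]
orientation: [0.789, 0.615, -0.0, -0.0]
contact_force: [-1.7, 0.8, 0.9]
finger_gap: 0.0006
```

Request:
servo_tool --motion "0 0 0.02 0.0045 -0.002 0 1; 0 0 0.02 0.0045 -0.002 0 1"

```text
time_s: 19.77
eef_pos: [0.565, 0.1147, 0.1057]
orientation: [0.785, 0.619, -0.0, -0.0]
contact_force: [-1.6, -0.7, 1.2]
finger_gap: 0.0004
```

Request:
servo_tool --motion "0 0 0.02 0.0045 -0.002 0 1; 0 0 0.02 0.0045 -0.002 0 1"

```text
time_s: 20.02
eef_pos: [0.5659, 0.1144, 0.1057]
orientation: [0.782, 0.623, 0.0, -0.0]
contact_force: [-1.6, 0.4, 0.5]
finger_gap: 0.0003
```

Request:
servo_tool --motion "0 0 0.02 0.0045 -0.002 0 1; 0 0 0.02 0.0045 -0.002 0 1"

```text
time_s: 20.27
eef_pos: [0.5664, 0.1141, 0.1057]
orientation: [0.779, 0.627, -0.0, -0.0]
contact_force: [-4.6, 0.2, 3.6]
finger_gap: 0.0002
```

Request:
servo_tool --motion "0 0 0.02 0.0045 -0.002 0 1; 0 0 0.02 0.0045 -0.002 0 1"

```text
time_s: 20.52
eef_pos: [0.5672, 0.1138, 0.1057]
orientation: [0.775, 0.631, -0.0, -0.0]
contact_force: [-5.5, 0.3, 2.7]
finger_gap: 0.0006
```

Request:
servo_tool --motion "0 0 0.02 0.0045 -0.002 0 1; 0 0 0.02 0.0045 -0.002 0 1"

```text
time_s: 20.78
eef_pos: [0.5679, 0.1134, 0.1057]
orientation: [0.772, 0.635, -0.0, -0.001]
contact_force: [-6.7, 0.1, 4.3]
finger_gap: 0.0005
```

Request:
servo_tool --motion "0 0 0.02 0.0045 -0.0018 0 1; 0 0 0.02 0.0045 -0.0018 0 1"

```text
time_s: 21.02
eef_pos: [0.5687, 0.1131, 0.1057]
orientation: [0.769, 0.64, -0.001, -0.001]
contact_force: [-7.5, 1.5, 3.5]
finger_gap: 0.0006
```

Request:
servo_tool --motion "0 0 0.02 0.0045 -0.0018 0 1; 0 0 0.02 0.0045 -0.0018 0 1"

```text
time_s: 21.28
eef_pos: [0.5695, 0.1128, 0.1057]
orientation: [0.765, 0.644, -0.001, -0.001]
contact_force: [-7.8, 1.0, 4.7]
finger_gap: 0.0006
```

Request:
servo_tool --motion "0 0 0.02 0.0045 -0.0018 0 1; 0 0 0.02 0.0045 -0.0018 0 1"

```text
time_s: 21.52
eef_pos: [0.5703, 0.1125, 0.1057]
orientation: [0.762, 0.648, -0.001, -0.001]
contact_force: [-7.7, 1.3, 5.3]
finger_gap: 0.0004
```

Request:
servo_tool --motion "0 0 0.02 0.0045 -0.0018 0 1; 0 0 0.02 0.0045 -0.0018 0 1"

```text
time_s: 21.78
eef_pos: [0.5711, 0.1122, 0.1057]
orientation: [0.759, 0.652, -0.001, -0.001]
contact_force: [-9.1, 1.5, 6.1]
finger_gap: 0.0005
```

Request:
servo_tool --motion "0 0 0.02 0.0045 -0.0018 0 1; 0 0 0.02 0.0045 -0.0018 0 1"

```text
time_s: 22.02
eef_pos: [0.5718, 0.1119, 0.1057]
orientation: [0.755, 0.656, -0.001, -0.001]
contact_force: [-9.7, 0.3, 6.1]
finger_gap: 0.0003
```

Request:
servo_tool --motion "0 0 0 0.0045 -0.0017 0 1; 0 0 0 0.0045 -0.0017 0 1"

```text
time_s: 22.28
eef_pos: [0.5725, 0.1117, 0.1056]
orientation: [0.755, 0.656, -0.001, -0.001]
contact_force: [-10.1, 1.7, 6.6]
finger_gap: 0.0005
```

Request:
servo_tool --motion "0 0 0 0.0045 -0.0017 0 1; 0 0 0 0.0045 -0.0017 0 1"

```text
time_s: 22.52
eef_pos: [0.5739, 0.1114, 0.1056]
orientation: [0.755, 0.656, -0.0, -0.001]
contact_force: [-5.6, 1.7, 4.1]
finger_gap: 0.0004
```

The force fell from 10.1 to 5.6 N with a small forward jump, so it probably snapped. One more small step to feel for the stop.

Request:
servo_tool --motion "0 0 0 0.003 -0.001 0 1; 0 0 0 0.003 -0.001 0 1"

```text
time_s: 22.78
eef_pos: [0.5754, 0.1111, 0.1057]
orientation: [0.755, 0.656, 0.0, -0.0]
contact_force: [-2.4, 3.4, -0.8]
finger_gap: 0.0002
```

```bash
python3 - <<'E'
from h import *
from g import *
o=env.get_obs();print(o['eef_pos'],o['contact_force'],angle_of(o['eef_pos'][:2]))
for cam in('side','wrist','scene'):
    f=shot(cam,cam+'7');w=world(f);H,S,V=cv2.split(cv2.cvtColor(f['color'],cv2.COLOR_RGB2HSV))
    b=(w[...,0]>.5)&(w[...,0]<.66)&(w[...,1]>.04)&(w[...,1]<.23)&(w[...,2]>.126)&(w[...,2]<.135)&(H>100)&(H<125)&(S>120)
    t=np.float32(w[b][:,:2])
    if len(t)>15:
        l=cv2.fitLine(t,cv2.DIST_HUBER,0,.01,.01).ravel();yaw=np.arctan2(l[1],l[0])%np.pi;print(cam,len(t),l.round(4),'a',np.round(np.radians(82)-yaw,3))
E
```

```text
[0.57537896 0.11108872 0.10569338] [-2.42074609  3.40142392 -0.83521346] [0.0055273 0.0991421]
side 51 [0.1168 0.9932 0.5973 0.1674] a -0.023
wrist 588 [0.1243 0.9922 0.6018 0.1824] a -0.015
```

Request:
servo_tool --motion "0 0 0 0.003 -0.001 0 1; 0 0 0 0.003 -0.001 0 1"

```text
time_s: 23.18
eef_pos: [0.5759, 0.1103, 0.1057]
orientation: [0.755, 0.655, -0.0, -0.0]
contact_force: [-3.7, 1.6, 1.0]
finger_gap: 0.0006
```

Request:
servo_tool --motion "0 0 0 0.003 -0.001 0 1; 0 0 0 0.003 -0.001 0 1"

```text
time_s: 23.42
eef_pos: [0.5765, 0.1101, 0.1057]
orientation: [0.755, 0.655, -0.0, -0.0]
contact_force: [-4.8, 1.9, 1.9]
finger_gap: 0.0006
```

Request:
servo_tool --motion "0 0 0 0.003 -0.001 0 1; 0 0 0 0.003 -0.001 0 1"

```text
time_s: 23.68
eef_pos: [0.5771, 0.11, 0.1057]
orientation: [0.755, 0.655, -0.0, -0.0]
contact_force: [-4.1, 2.6, 0.6]
finger_gap: 0.0005
```

Request:
servo_tool --motion "0 0 0 0.003 -0.001 0 1; 0 0 0 0.003 -0.001 0 1"

```text
time_s: 23.92
eef_pos: [0.5772, 0.11, 0.1057]
orientation: [0.755, 0.655, -0.0, -0.001]
contact_force: [-7.2, 2.5, 3.3]
finger_gap: 0.0004
```

The position has stalled and the force is rising (7 N), so this is the rubber stop. I back off and check that the gate holds.

Request:
servo_tool --motion "0 0 0 -0.01 0.0015 0 1; 0 0 0 -0.03 0.004 0 1; 0 0 0 -0.07 0.01 0 1; 0 0 0 -0.13 0.018 0 1; 0 0 0 -0.2 0.028 0 1; 0 0 0 -0.28 0.04 0 1; 0 0 0 -0.3 0.042 0 1"

```text
time_s: 24.8
eef_pos: [0.5167, 0.1185, 0.1059]
orientation: [0.755, 0.656, 0.0, -0.0]
contact_force: [0.7, 0.2, 0.3]
finger_gap: 0.0001
```

Request:
servo_tool --motion "0 0 0 -0.02 0 0.1 1; 0 0 0 -0.05 0 0.3 1; 0 0 0 -0.1 0 0.55 1; 0 0 0 -0.15 0 0.75 1; 0 0 0 -0.15 0 0.9 1; 0 0 0 -0.15 0 0.95 1; 0 0 0 -0.15 0 0.95 1"

```text
time_s: 25.68
eef_pos: [0.488, 0.1181, 0.2955]
orientation: [0.755, 0.655, 0.0, 0.0]
contact_force: [-0.9, 0.7, -0.8]
finger_gap: 0.0007
```

```bash
python3 - <<'E'
from h import *
from g import *
o=env.get_obs();print(o['time_s'],o['eef_pos'],o['contact_force'])
for cam in('side','wrist','scene'):
    f=shot(cam,cam+'8');w=world(f);H,S,V=cv2.split(cv2.cvtColor(f['color'],cv2.COLOR_RGB2HSV))
    b=(w[...,0]>.5)&(w[...,0]<.66)&(w[...,1]>.04)&(w[...,1]<.23)&(w[...,2]>.126)&(w[...,2]<.135)&(H>100)&(H<125)&(S>120)
    t=np.float32(w[b][:,:2])
    if len(t)>15:
        l=cv2.fitLine(t,cv2.DIST_HUBER,0,.01,.01).ravel();yaw=np.arctan2(l[1],l[0])%np.pi;print(cam,len(t),l.round(4),'a',np.round(np.radians(82)-yaw,3))
    inb=(w[...,0]>.58)&(w[...,0]<.77)&(w[...,1]>.04)&(w[...,1]<.22)&(w[...,2]>.13)&(w[...,2]<.19)&((H<10)|(H>174))&(S>150)
    p=w[inb]
    if len(p)>50: zt=np.nanpercentile(p[:,2],95);t=p[p[:,2]>zt-.005];print(cam,'cap',zt.round(4),cv2.minEnclosingCircle(np.float32(t[:,:2])))
im=cv2.imread('pics/side8.png');cv2.imwrite('pics/c8.png',cv2.hconcat([cv2.resize(im[150:330,170:410],(400,300)),cv2.resize(cv2.imread('pics/wrist8.png'),(400,300))]))
E
```

```text
25.675 [0.48798694 0.11808877 0.29547421] [-0.8561334   0.67615268 -0.75517337]
side 113 [0.0815 0.9967 0.5967 0.1397] a -0.058
side cap 0.1734 ((0.6666905879974365, 0.13709503412246704), 0.027454923838377)
scene 134 [0.0924 0.9957 0.5958 0.1343] a -0.047
scene cap 0.1731 ((0.6644006967544556, 0.13062074780464172), 0.02694307640194893)
```

View pics/c8.png

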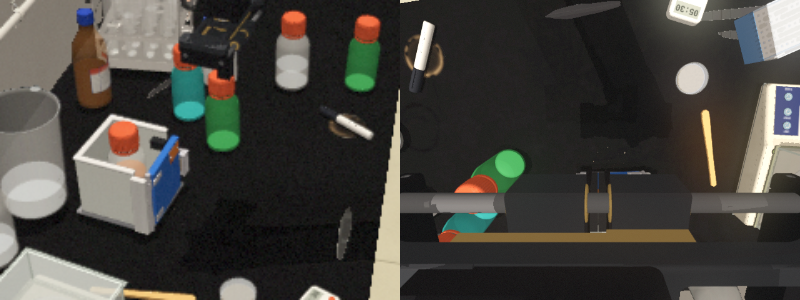

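The side view (left half) shows the gate shut and untouched at (165,175), and the pink bottle upright inside at (125,150). The measured gate angle is about -0.05 rad, so it is latched. I hand in.

```bash
python3 -c "
from rig import env
print(env.job_done())"
```

```text
the job is handed in; nothing more can be done
None
```

The pink bottle is standing upright and released inside the carrier, and the gate is shut and holding by itself. I handed the job in at about 26 s of the 66 s limit; no verdict was reported.

- **Bottle:** I gripped it by the cap, lifted it over the other bottles and set it on the carrier floor. The last check put its cap at about (0.665, 0.131–0.137), top at 0.173 m, which is within about 10 mm of the carrier's middle.
- **Gate:** I pushed at the orange plate in steps of 1 mm or less. The highest force I read was about 12 N in total. Readings come only at the end of each move, so a brief higher peak would not have shown. At the snap the force fell to about 4 N, and then I felt the rubber stop at about 8 N.
- **Latch:** After I drew the arm back, the gate stayed shut with nothing touching it. The two cameras measured -0.05 and -0.06 rad, against the 0.07 limit. My finger-contact estimate just after the snap was closer to 0, so the angles carry a few hundredths of a radian of uncertainty, but a gate that had not latched would have sprung open past 0.09.
- **Other items:** They looked undisturbed in the last picture; I did not measure their positions again.

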